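# Cradle the grease gun and draw back its follower rod

## Robot

A 7-joint arm with a two-finger parallel gripper is mounted at the origin on the work surface. World frame = base frame: x ahead of the robot, y to its left, z up, the work surface at z = 0. Lengths are in m, angles in rad, forces in N, time in s.
With the tool pointing down it reaches from about 0.425 to 1.025 m from the base axis. Payload 3.6 kg.
Tool frame: the origin (TCP) lies on the mounting face of the last link; the fingertips stand 173 mm ahead of it and the grasp point (between the pads) lies 155 mm ahead of it (arm.hold_point_z is the distance from the TCP to the grasp point, in m); z points along the fingers, y is the direction in which the jaws open and shut (so a half turn about z gives the same grasp; the last joint's range is limited). The gripper opens to 85 mm and grips with 20 to 120 N. Pads are 22 mm wide; open, the fingers measure 114 mm over their backs; the gripper's body (76 mm by 85 mm) begins 54 mm behind the grasp point. The pads swing forward as they close: fully open they stand 13 mm farther back than shut.
Start: joints at [-1.266, 0.591, 0.048, 1.609, -0.033, 0.943, -0.034], TCP at [0.281, 0.668, 0.405] pointing down, gripper open.
Joint ranges: [-2.69, 2.69], [-0.47, 2.24], [-1.27, 1.36], [0.19, 2.51], [-1.53, 4.68], [0.08, 2.07], [-3.09, 3.09]. Speed limits (rad/s): [2.57, 2.57, 3.14, 3.14, 3.14, 3.14, 3.14].

## Interface

Orientations are given as a unit quaternion [w, x, y, z].
In Python, from cell import telemetry, imaging, arm gives the robot as it stands.
- The arm moves only by the tool step_arm, never from a script. Its argument "plan" is a list of rows, each a list of 6 numbers: the shift along the tool's x, y, z in cm, then the turn, a rotation vector about the tool's x, y, z in rad. In form: [[tx, ty, tz, rx, ry, rz], ...]. A call has exactly 8 rows; each row is the pose to reach, as a shift and turn from the pose measured when the call began, along the tool's axes at that moment; what a row does not reach only later rows make up. A row lasts 1/8 s, in which the tool goes at most 62.5 mm and 10.7 degrees, less where a joint would pass 70% of its speed; a pose out of reach is approached as far as the arm can. A call with a gripper value outside its range is refused whole. "fingers" is the closure, from -1 (fully open) to 1 (shut), set as the call begins (left out, the last holds). The fingers move at their own pace and stop on an object; the grip force is fixed at half the most. Time passes only in rows, so rows that repeat a pose let the fingers close, or fill a call up. It gives the time, the measured TCP pose, the force and the opening at its end, in the units of the state.
- telemetry.sense(): the state, without advancing time (a new reading comes with each control period).
- imaging.capture(name): name is "scene" or "top" or "wrist"; returns the picture (480x640x3 uint8, red, green, blue); there is no depth.
- imaging.get_calibration(name): a dict with "K" (3x3 intrinsics, pixels), "rvec" (rotation vector, rad) and "tvec" (3), from world to camera coordinates, as OpenCV has them; the wrist camera has in their place "tool_from_camera" (4x4, takes a point from camera to tool coordinates, whose origin is the TCP and whose axes are the flange's). Camera axes: x right, y down, z forward; pixel columns grow to the right and rows downward; lengths in m; the calibration is good to about 2 mm. A picture is of the moment at which its call begins: read the wrist's pose just before it. get_calibration takes no time and is no camera call.
- arm.job_done(): hands the job in, once; it reports no verdict.
The state is a dict: "clock": time; "joint_pos": joint angles; "qvel": joint speeds; "tau": joint torques, N m; "tool_pos": TCP position; "eef_rot": TCP orientation; "wrist_force": force on the tool from outside, world axes, zero at the start; "wrist_torque": the same for the moment, N m; "width": finger opening in m.
Only numpy, scipy, OpenCV 4.12 (cv2) and the standard library are available. Lean on these libraries where they do the work, as an engineer would, in place of code of your own. Each camera call takes 0.05 s, during which the arm holds its last target. There are 200 camera calls.

## Task

The grease gun needs a new cartridge: pick it up off the bench, lower it into the two V saddles of the bench cradle so that its barrel lies fully home in both and its head and end cap stand outside them, and let go of it. Then take its follower rod by the crossbar end, draw it out against the spring inside until the groove turned round the rod has just come clear of the end cap, and finish while still holding it there, with the gun staying down in the cradle, so that a workmate can unscrew the head. Leave everything else on the bench where it is.

Things in the scene. Friction and masses are not known exactly. Their poses are not given: they have to be found in the camera images.
- gun: small lever grease gun, 0.75 kg, lying on the bench, axis 23 mm up. Origin on the axis at mid-barrel; x along the axis from head to rod, z up. Grey barrel 36 mm diameter, x -70 to +70 mm, is gripped across from above; centre of mass near x = -34 mm.
- head (a point): middle of the gun's aluminium head, on the axis at x = -108 mm: a collar 46 mm diameter from x = -88 to -70 mm, then a block 40 mm wide and 46 high to x = -129; in front of it a thin spout and coupler run on to x = -220 mm
- lever_end (a point): free end of the gun's lever, a straight bar with a black sleeve, at most 13 mm thick, fixed, level with the axis on the gun's -y side: it runs from (-105, -36) to this end at (46, -103) mm in the gun's x, y, so at x = -25 mm it leaves 64 mm clear, measured from the axis
- rod (a joint): how far the follower rod is drawn out of the end cap, along the gun's +x (m): 0 fully in, stop at 0.112. An inner spring always pulls it back: 5 N at 0, rising 130 N/m to 17 N at 0.092; no latch. Bright steel, 10 mm thick. A groove 8 mm wide, 6 mm thick is turned round it; its inner edge is level with the cap's face at 0.090 (hidden inside before).
- crossbar: outer end of the rod. Origin: centre of its steel crossbar (T), 11 mm thick, 57 mm long along the gun's y, on the gun's axis, 55 mm out from the cap's face while the rod is in. The 10 mm rod between cap and crossbar can be gripped across from above, the crossbar then hooking behind the fingers. Axes as the gun's.
- cap_mouth (a point): centre of the outer face of the dark knurled end cap, where the rod comes out: on the gun's axis at x = +84 mm; the cap is 46 mm diameter and 14 mm long
- cradle: grey-green steel cradle bolted down: plate 190 x 90 x 6 mm and two upright V saddles (90 degree V, open upwards) at x = -59 and +59 mm, each 12 mm thick along x; V bottom 37 mm, arm tops 68 mm above the bench, mouth 62 mm wide, 71 mm over the arms. Origin under the plate's centre, x along the saddles, its + end to the robot's left, where the bench is clear for the drawn rod.
- seat (a point): where the middle of the barrel lies when seated: centred between the saddles, 62 mm above the bench; axes as the cradle's. The gun may slide 5 mm along x either way before its collar or cap meets a saddle; a pull on the rod slides it until the collar does.
- cartridge: bystander: upright cardboard grease cartridge with white caps, 34 mm diameter, 140 mm high; origin under its centre
- wrench: bystander: combination wrench lying flat, 175 mm long; origin under its middle
- oil: bystander: white oil bottle, 60 mm diameter, 125 mm high; origin under its centre
- tape: bystander: roll of paper tape lying flat, 100 mm diameter, 24 mm high; origin under its centre
- bearing: bystander: steel bearing ring lying flat, 62 mm diameter, 16 mm high; origin under its centre
- chuck_key: bystander: T-shaped chuck key lying flat, about 105 mm long, bar 100 mm; origin at its bar end, underneath
- jar: bystander: glass jar with steel lid, 70 mm diameter, 75 mm high; origin under its centre
Not all that is in view belongs to the job. Several things have the shape of the cradle; the one meant has the colours described above.

How it is judged:
By the outcome, as a careful person would: the job done as asked, in the order asked, and still so for the second after the job is handed in, while the arm keeps its last pose, push and grip.
It also fails if it takes over 54 s, if anything falls off the work surface, if the arm or the gripper's body presses on something with over 40 N, if the wrist force passes 120 N, or if a joint passes its speed limit or range.

## Working session

There is one attempt and no reset: what is moved stays moved. The work goes in short steps, Python scripts to look and compute and a tool call to move; the robot and the scene stay as the last step left them, time stands still between calls to the robot, and variables do not carry over. Pictures are saved under pics/ and viewed, about 8 in all and at most 12, crops included, and the job is handed in when it is done.

Besides the shell and the picture viewer there is one more tool, called after ">>>" as a command line: name --pt "numbers of a row" for each row, then --argument value for the rest. step_arm: Moves the arm, as the interface text tells. Its arguments: {"type":"object","properties":{"plan":{"type":"array"},"fingers":{"type":"number"}},"required":["plan"]}

```bash
mkdir -p pics; ls
python3 - <<'E'
from cell import telemetry, imaging, arm
import cv2,numpy as np
for n in ("scene","top"):
    im=imaging.capture(n); cv2.imwrite(f"pics/{n}0.png",im[...,::-1])
    c=imaging.get_calibration(n); R=cv2.Rodrigues(np.array(c["rvec"],float))[0]; print(n,np.array(c["K"]).round(1).tolist(),(-R.T@np.array(c["tvec"]).ravel()).round(3), R[2].round(2))
print(imaging.get_calibration("wrist")); print(telemetry.sense()); print(arm.hold_point_z)
E
```

```text
pics
scene [[617.8, 0.0, 316.4], [0.0, 617.8, 236.0], [0.0, 0.0, 1.0]] [0.908 0.802 1.095] [-0.3  -0.58 -0.76]
top [[566.6, 0.0, 323.0], [0.0, 566.6, 243.8], [0.0, 0.0, 1.0]] [0.257 0.002 1.506] [ 0.16  0.   -0.99]
{'K': array([[385.07035855,   0.        , 325.12776413],
       [  0.        , 385.07035855, 241.67701361],
       [  0.        ,   0.        ,   1.        ]]), 'tool_from_camera': array([[-1.28673397e-03, -9.56182345e-01, -2.92768966e-01,
         7.43687836e-02],
       [ 9.99999157e-01, -1.28091603e-03, -2.11578396e-04,
         8.15313607e-04],
       [-1.72704934e-04, -2.92768991e-01,  9.56183187e-01,
         3.04725852e-02],
       [ 0.00000000e+00,  0.00000000e+00,  0.00000000e+00,
         1.00000000e+00]])}
{'clock': 0.1, 'joint_pos': array([-1.26649848,  0.59200337,  0.0483059 ,  1.6097194 , -0.03333112,
        0.94270001, -0.03370125]), 'qvel': array([ 0.00013936, -0.00275185, -0.00147913, -0.00218837,  0.00075769,
       -0.00090067,  0.00050951]), 'tau': array([ 4.92549530e-03, -5.49998653e+01,  1.55327249e+00, -1.98824126e+01,
        9.70656518e-03,  3.88247397e-03, -1.43831221e-05]), 'tool_pos': array([0.28067045, 0.66802569, 0.40366273]), 'eef_rot': array([-1.56442221e-04,  1.97561197e-01,  9.80290033e-01, -1.00031409e-03]), 'wrist_force': array([-0.00288871,  0.67137297, -0.03646237]), 'wrist_torque': array([-0.02481018,  0.0079333 , -0.04603846]), 'width': 0.08574574734388471}
0.1547
```

View pics/top0.png

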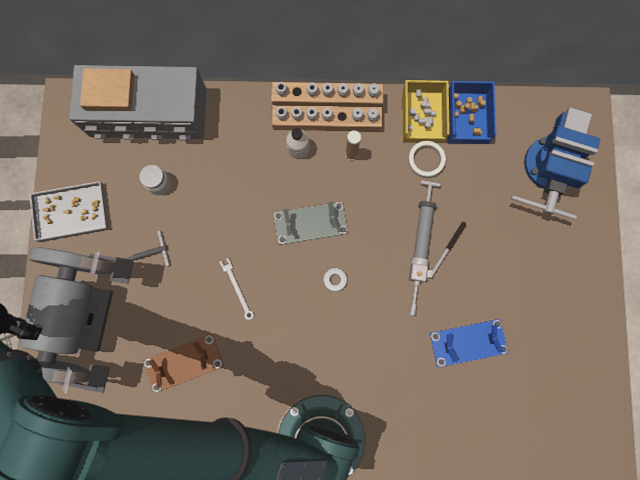

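View pics/scene0.png

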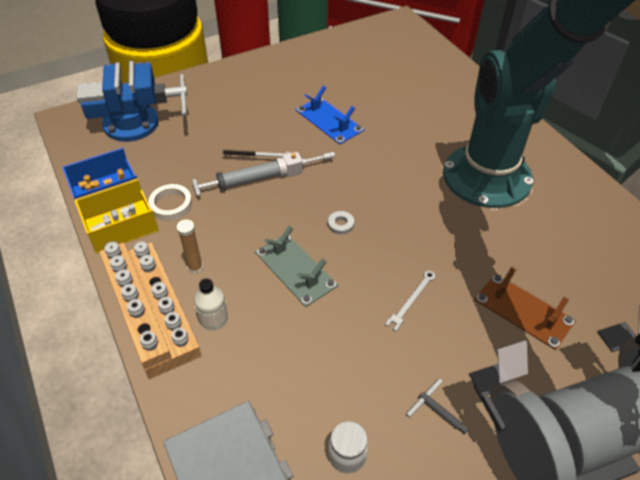

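The scene shows three cradle shapes in the top view: grey-green (311,222), blue (468,343) and orange (183,362). The grey-green one fits the description. The gun is at about (425,230), with the crossbar at (430,184), the spout at (413,312) and the lever on the right. I'll confirm this in one enlarged crop.

```bash
cat > h.py <<'E'
import numpy as np, cv2
from scipy.spatial.transform import Rotation as R
from cell import telemetry, imaging, arm
def cam(name, s=None):
    """K, centre, world_from_camera rotation"""
    c=imaging.get_calibration(name); K=np.array(c["K"])
    if name=="wrist":
        T=np.array(c["tool_from_camera"]); q=s["eef_rot"]; Rt=R.from_quat([*q[1:],q[0]]).as_matrix()
        return K, s["tool_pos"]+Rt@T[:3,3], Rt@T[:3,:3]
    Rc=cv2.Rodrigues(np.array(c["rvec"],float))[0]
    return K, -Rc.T@np.array(c["tvec"]).ravel(), Rc.T
def back(cm,uv,z):
    K,C,W=cm; d=(W@np.linalg.inv(K)@np.c_[np.atleast_2d(uv),np.ones(len(np.atleast_2d(uv)))].T).T
    return C+d*((z-C[2])/d[:,2])[:,None]
def proj(cm,P):
    K,C,W=cm; p=(np.atleast_2d(P)-C)@W@K.T; return p[:,:2]/p[:,2:]
def tomove(s,tcp,yaw):
    """shift (cm) & turn about tool axes to go to tcp with tool down and tool-x at world yaw"""
    q=s["eef_rot"]; Rt=R.from_quat([*q[1:],q[0]])
    Rd=R.from_matrix(np.array([[np.cos(yaw),np.sin(yaw),0],[np.sin(yaw),-np.cos(yaw),0],[0,0,-1]]))
    return (Rt.inv().apply(np.array(tcp)-s["tool_pos"])*100).round(2), (Rt.inv()*Rd).as_rotvec().round(3)
E
python3 - <<'E'
import cv2,numpy as np
t=cv2.imread("pics/top0.png"); s=cv2.imread("pics/scene0.png")
z=lambda im,x,y,w,h:cv2.resize(im[y:y+h,x:x+w],None,fx=4,fy=4,interpolation=cv2.INTER_CUBIC)
cv2.imwrite("pics/crop1.png",np.hstack([z(t,385,175,100,150),np.vstack([z(t,262,190,100,75),z(s,245,225,100,75)])]))
E
```

```text
(no output)
```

View pics/crop1.png

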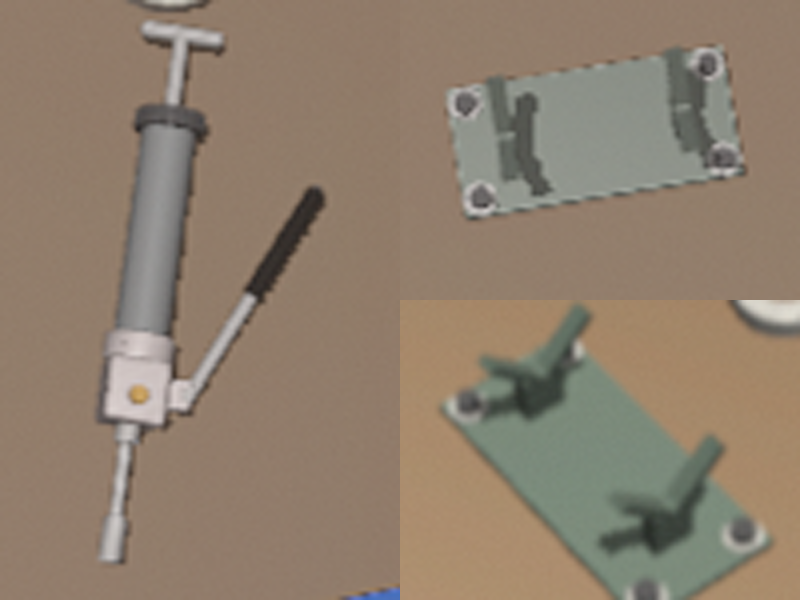

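Confirmed: the grey-green cradle fills the crop on the right, with plate corners at (447,90), (720,45), (745,170) and (468,217). The gun crop has the crossbar at (182,37), the coupler tip at (112,560) and the lever on its -y side.

Run:
```python
from h import *
c=cam("top"); s=telemetry.sense()
g=np.array([[182,37],[171,118],[112,560]])/4+[385,175]
P=back(c,g,.023); print(P.round(4), np.linalg.norm(P[0]-P[2]),"want .359")
d=(P[0]-P[2]); d/=np.linalg.norm(d); yaw=np.arctan2(d[1],d[0]); o=P[0]-.139*d; o2=P[2]+.22*d; print("gun",o,o2,yaw)
k=np.array([[47,90],[320,45],[345,170],[68,217]])/4+[262,190]
Q=back(c,k,.006); m=Q.mean(0); print(Q.round(4), np.linalg.norm(Q-np.roll(Q,1,0),axis=1))
e=Q[0]+Q[3]-Q[1]-Q[2]; cy=np.arctan2(e[1],e[0]); print("cradle",m,cy)
o=(o+o2)/2
hp=o-.025*d
print("above", tomove(s,[hp[0],hp[1],.155+.023+.15],yaw), np.linalg.norm(hp[:2]))
```

```text
[[ 0.6696 -0.2823  0.023 ]
 [ 0.6134 -0.2741  0.023 ]
 [ 0.3181 -0.232   0.023 ]] 0.35502593947752487 want .359
gun [ 0.53198419 -0.26260319  0.023     ] [ 0.53591819 -0.26316604  0.023     ] -0.14211016562169665
[[ 0.588   0.1399  0.006 ]
 [ 0.6225 -0.0445  0.006 ]
 [ 0.5364 -0.0623  0.006 ]
 [ 0.5011  0.1231  0.006 ]] [0.08844712 0.18759409 0.08786479 0.18875092]
cradle [0.56199831 0.03908604 0.006     ] 1.7572342244979902
above (array([-56.99, -76.63,   7.73]), array([-0.   ,  0.003,  2.886])) 0.57144301524811
```

>>> step_arm --pt "-4.5 -3.8 0 0 0 0.18" --pt "-9 -7.5 0 0 0 0.36" --pt "-13.6 -11.3 0 0 0 0.54" --pt "-18.2 -15.1 0 0 0 0.72" --pt "-22.8 -18.9 0 0 0 0.9" --pt "-27.4 -22.6 0 0 0 1.08" --pt "-32 -26.4 0 0 0 1.26" --pt "-36.5 -30.2 0 0 0 1.44" --fingers -0.6

```text
clock: 1.1
tool_pos: [0.5007, 0.2465, 0.4042]
eef_rot: [0.001, 0.797, 0.604, -0.001]
wrist_force: [0.6, -0.8, -1.2]
width: 0.0684
```

Run:
```python
from h import *
s=telemetry.sense(); print(s["clock"],s["tool_pos"],s["width"],s["joint_pos"].round(2))
print(tomove(s,[.509,-.259,.33],-.142))
```

```text
1.1 [0.50070821 0.24649374 0.40422284] 0.06843246386874878 [-0.89  0.42  0.47  2.   -0.26  0.78 -0.54]
(array([-48.44,  14.41,   7.51]), array([1.00e-03, 2.00e-03, 1.44e+00]))
```

>>> step_arm --pt "-6 1.8 0.8 0 0 0.18" --pt "-12 3.6 1.6 0 0 0.36" --pt "-18 5.4 2.4 0 0 0.54" --pt "-24 7.2 3.4 0 0 0.72" --pt "-30 9 4.4 0 0 0.9" --pt "-36 10.8 5.5 0 0 1.08" --pt "-42 12.5 6.5 0 0 1.26" --pt "-48 14.3 7.5 0 0 1.44"

```text
clock: 2.1
tool_pos: [0.5089, -0.2479, 0.3308]
eef_rot: [0.001, 0.997, -0.073, -0.0]
wrist_force: [0.5, 0.5, 0.6]
width: 0.0687
```

Run:
```python
from h import *
s=telemetry.sense(); im=imaging.capture("wrist"); 
print(s["clock"],s["tool_pos"],s["eef_rot"],s["joint_pos"].round(2))
c=cam("wrist",s)
# predicted gun points for check
d=np.array([np.cos(-.142),np.sin(-.142),0]); n=np.array([-d[1],d[0],0]); o=np.array([.534,-.263,.023])
b=im[...,::-1].copy()
for x in (-70,-25,0,70,84,139): 
    p=proj(c,o+d*x/1e3)[0]; cv2.circle(b,tuple(int(v) for v in p),3,(0,0,255),-1); print(x,p.round(1))
cv2.imwrite("pics/w1.png",b)
```

```text
2.1 [ 0.50887596 -0.24785269  0.33084894] [ 6.57138733e-04  9.97296388e-01 -7.34800161e-02 -4.12930065e-04] [-0.15  0.61  0.76  2.05 -0.64  0.72 -0.7 ]
-70 [340.7 282.1]
-25 [341.1 226.2]
0 [341.3 192.8]
70 [341.9  89.3]
84 [342.   66.6]
139 [342.6 -30.2]
```

View pics/w1.png

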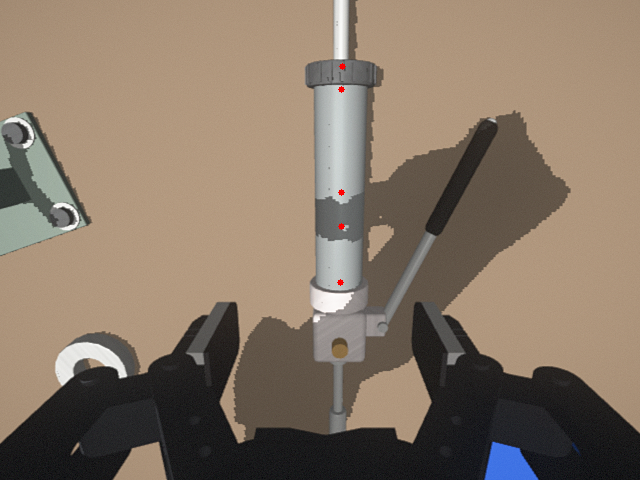

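The wrist view shows the axis predicted from the top view lying on the gun. The barrel is centred at u=340, the cap spans 306–378 with its outer edge at v≈61, and the collar edge is at v≈283. The bystanders are clear.

Run:
```python
from h import *
s=telemetry.sense(); c=cam("wrist",s)
d=np.array([np.cos(-.142),np.sin(-.142),0]); o=np.array([.534,-.263,.023])
a=back(c,[[342,61]],.046)[0]; b=back(c,[[340,283]],.041)[0]
print(a,b,(a-o)@d,(b-o)@d); 
A=back(c,[[341,30]],.028)[0];B=back(c,[[338,400]],.027)[0]; print(A,B,np.arctan2(*(A-B)[1::-1]))
hp=o-.025*d; print(hp,tomove(s,[hp[0],hp[1],.155+.023],-.142))
```

```text
[ 0.61610157 -0.28824189  0.046     ] [ 0.47032064 -0.26501835  0.041     ] 0.08484752277808946 -0.062752775534273
[ 0.6364573  -0.29167783  0.028     ] [ 0.35829651 -0.2469095   0.027     ] -0.15957563259852345
[ 0.50925163 -0.25946192  0.023     ] (array([1.900e-01, 1.000e-02, 1.535e+01]), array([ 0.013, -0.003, -0.019]))
```

Run:
```python
from h import *
s=dict(tool_pos=np.array([0.50887596,-0.24785269,0.33084894]),eef_rot=np.array([6.57138733e-04,9.97296388e-01,-7.34800161e-02,-4.12930065e-04])); c=cam("wrist",s)
d=np.array([np.cos(-.142),np.sin(-.142),0]); o=np.array([.534,-.263,.023])
a=back(c,[[342,61]],.046)[0]; b=back(c,[[340,283]],.041)[0]
print(a,b,(a-o)@d,(b-o)@d); 
A=back(c,[[341,30]],.028)[0];B=back(c,[[338,400]],.027)[0]; print(A,B,np.arctan2(*(A-B)[1::-1]))
s=telemetry.sense(); hp=o-.025*d; print(s["tool_pos"],hp,tomove(s,[hp[0],hp[1],.155+.023],-.142))
```

```text
[ 0.61744067 -0.27391477  0.046     ] [ 0.47177398 -0.25280139  0.041     ] 0.08414553125551967 -0.06304305458699809
[ 0.63771838 -0.27682244  0.028     ] [ 0.35939648 -0.23612722  0.027     ] -0.14518755135776062
[ 0.50729715 -0.25699359  0.33148559] [ 0.50925163 -0.25946192  0.023     ] (array([1.900e-01, 1.000e-02, 1.535e+01]), array([ 0.013, -0.003, -0.019]))
```

>>> step_arm --pt "0.2 0 2 0.013 -0.003 -0.019" --pt "0.2 0 5 0.013 -0.003 -0.019" --pt "0.2 0 8 0.013 -0.003 -0.019" --pt "0.2 0 11 0.013 -0.003 -0.019" --pt "0.2 0 13.5 0.013 -0.003 -0.019" --pt "0.2 0 15.2 0.013 -0.003 -0.019" --pt "0.2 0 15.2 0.013 -0.003 -0.019" --pt "0.2 0 15.2 0.013 -0.003 -0.019"

```text
clock: 3.15
tool_pos: [0.5097, -0.2596, 0.1802]
eef_rot: [0.0, 0.997, -0.071, 0.0]
wrist_force: [0.0, 0.6, -1.2]
width: 0.0683
```

Run:
```python
from h import *
s=telemetry.sense(); print(s["tool_pos"],s["wrist_force"],s["width"],tomove(s,[.5093,-.2595,.178],-.144))
```

```text
[ 0.50965811 -0.25961354  0.18015568] [ 0.00648464  0.61312812 -1.21153527] 0.06831310526459636 (array([-0.04, -0.01,  0.22]), array([ 0.001, -0.001,  0.002]))
```

Good alignment. Close.

>>> step_arm --pt "0 0 0.2 0 0 0" --pt "0 0 0.2 0 0 0" --pt "0 0 0.2 0 0 0" --pt "0 0 0.2 0 0 0" --pt "0 0 0.2 0 0 0" --pt "0 0 0.2 0 0 0" --pt "0 0 0.2 0 0 0" --pt "0 0 0.2 0 0 0" --fingers 1

```text
clock: 4.15
tool_pos: [0.51, -0.2594, 0.1791]
eef_rot: [0.0, 0.997, -0.071, 0.001]
wrist_force: [-1.0, 1.0, 4.6]
width: 0.0346
```

>>> step_arm --pt "0 0 -1 0 0 0" --pt "0 0 -3 0 0 0" --pt "0 0 -6 0 0 0" --pt "0 0 -9 0 0 0" --pt "0 0 -12 0 0 0" --pt "0 0 -14 0 0 0" --pt "0 0 -15 0 0 0" --pt "0 0 -15 0 0 0"

```text
clock: 5.15
tool_pos: [0.5096, -0.2592, 0.3291]
eef_rot: [0.0, 0.997, -0.071, 0.001]
wrist_force: [-0.3, 0.1, -7.6]
width: 0.0345
```

Run:
```python
from h import *
s=telemetry.sense(); print(s["tool_pos"],s["wrist_force"],s["wrist_torque"],s["width"],s["joint_pos"].round(2))
yaw=1.7572-.0
k=np.array([np.cos(yaw),np.sin(yaw),0]); m=np.array([.562,.0391,0])
hp=m-.025*k; print(hp,tomove(s,[hp[0],hp[1],.33],yaw))
```

```text
[ 0.50957964 -0.25916296  0.32911549] [-0.30613982  0.08118239 -7.63747875] [ 0.01060559 -0.08540886 -0.02935375] 0.03445533651544961 [-0.13  0.62  0.75  2.04 -0.65  0.73 -0.68]
[0.56663315 0.01453307 0.        ] (array([  1.76, -27.9 ,  -0.08]), array([ 0.002, -0.002, -1.9  ]))
```

>>> step_arm --pt "0.1 -1 0 0 0 -0.08" --pt "0.2 -2.7 0 0 0 -0.2" --pt "0.3 -4.5 0 0 0 -0.33" --pt "0.5 -6.5 0 0 0 -0.46" --pt "0.6 -8.5 0 0 0 -0.59" --pt "0.7 -10.5 0 0 0 -0.72" --pt "0.8 -12.5 0 0 0 -0.85" --pt "0.9 -14.5 0 0 0 -0.98"

```text
clock: 6.15
tool_pos: [0.5385, -0.1162, 0.3279]
eef_rot: [-0.0, 0.913, 0.408, -0.0]
wrist_force: [-0.1, -0.5, -7.9]
width: 0.0345
```

Run:
```python
from h import *
s=telemetry.sense(); print(s["tool_pos"],s["joint_pos"].round(2),tomove(s,[.5666,.0145,.33],1.757))
```

```text
[ 0.53851492 -0.11623394  0.32786444] [-0.23  0.53  0.5   2.08 -0.42  0.63 -0.17] (array([11.62, -6.62, -0.21]), array([-0.001,  0.   , -0.916]))
```

>>> step_arm --pt "1.8 -1 0 0 0 -0.14" --pt "3.6 -2 -0.1 0 0 -0.28" --pt "5.4 -3 -0.1 0 0 -0.42" --pt "7.2 -4.1 -0.2 0 0 -0.56" --pt "9 -5.1 -0.2 0 0 -0.7" --pt "10.6 -6 -0.2 0 0 -0.83" --pt "11.6 -6.6 -0.2 0 0 -0.916" --pt "11.6 -6.6 -0.2 0 0 -0.916"

```text
clock: 7.15
tool_pos: [0.5662, 0.0151, 0.3286]
eef_rot: [-0.001, 0.638, 0.77, -0.001]
wrist_force: [0.1, 0.4, -7.6]
width: 0.0343
```

Run:
```python
from h import *
s=telemetry.sense(); w=imaging.capture("wrist"); t=imaging.capture("top"); sc=imaging.capture("scene")
print(s["clock"],s["tool_pos"],s["eef_rot"],s["joint_pos"].round(2),s["wrist_force"],tomove(s,[.5666,.0145,.33],1.757))
np.save("s2.npy",np.r_[s["tool_pos"],s["eef_rot"]])
cv2.imwrite("pics/w2raw.png",w[...,::-1])
z=lambda im,x,y,a,b,f:cv2.resize(im[y:y+b,x:x+a],None,fx=f,fy=f,interpolation=cv2.INTER_CUBIC)
cv2.imwrite("pics/w2.png",np.hstack([z(w,0,0,640,480,.7)[:336],z(sc,180,180,175,168,2)])[...,::-1])
print(w.shape)
```

```text
7.15 [0.56624262 0.01510371 0.32855808] [-1.43720547e-03  6.37941590e-01  7.70083037e-01 -7.60854914e-04] [-0.29  0.51  0.25  2.04 -0.21  0.62  0.29] [ 0.10807356  0.40406196 -7.59010762] (array([-0.07,  0.02, -0.14]), array([-0.003, -0.001,  0.001]))
(480, 640, 3)
```

View pics/w2.png

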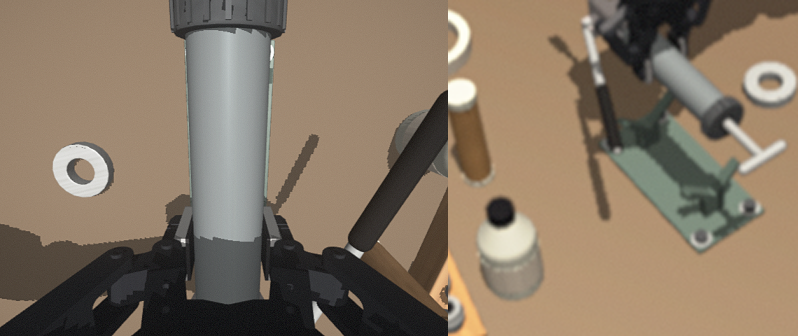

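Run:
```python
from h import *
v=np.load("s2.npy"); s=dict(tool_pos=v[:3],eef_rot=v[3:])
c=cam("wrist",s); w=cv2.imread("pics/w2raw.png",0)
print(w[20:70,320:336].mean(1).round(0).astype(int).tolist())
q=s["eef_rot"]; Rt=R.from_quat([*q[1:],q[0]]).as_matrix()
az=s["tool_pos"][2]-.1555
for r in (36,40,44,48):
    p=back(c,[[328,r]],az+.018)[0]; t=Rt.T@(p-s["tool_pos"]); print(r,t.round(4),"gun x of grip:",.07-t[0])
sc=cam("scene"); yaw=1.7572; k=np.array([np.cos(yaw),np.sin(yaw),0]); n=np.array([-k[1],k[0],0]); m=np.array([.562,.0391,.006])
for a,b in((1,1),(1,-1),(-1,1),(-1,-1)):print(a,b,proj(sc,m+.095*a*k+.045*b*n).round(1))
print(back(sc,[[255,252.5],[337.5,285]],.006), [(m+.095*a*k+.045*b*n).round(4) for a,b in((-1,-1),(1,1),(1,-1),(-1,1))])
```

```text
[108, 112, 112, 113, 112, 114, 113, 84, 91, 101, 101, 97, 96, 85, 55, 45, 42, 42, 42, 73, 96, 98, 97, 97, 96, 120, 143, 166, 183, 185, 184, 183, 183, 183, 184, 184, 184, 183, 184, 184, 183, 183, 184, 183, 184, 184, 184, 184, 183, 184]
36 [0.0962 0.0015 0.1376] gun x of grip: -0.0262104705165115
40 [0.0953 0.0015 0.1376] gun x of grip: -0.02530861069719323
44 [0.0944 0.0015 0.1376] gun x of grip: -0.024401813059453326
48 [0.0935 0.0015 0.1376] gun x of grip: -0.023490036939020326
1 1 [[338.7 284.7]]
1 -1 [[305.9 306.1]]
-1 1 [[286.7 232.7]]
-1 -1 [[254.8 251.3]]
[[ 0.62485771 -0.04251726  0.006     ]
 [ 0.50295338  0.12356882  0.006     ]] [array([ 0.6238, -0.0459,  0.006 ]), array([0.5002, 0.1241, 0.006 ]), array([0.5886, 0.1408, 0.006 ]), array([ 0.5354, -0.0626,  0.006 ])]
```

>>> step_arm --pt "0 0.1 1.5 -0.003 -0.001 0" --pt "0 0.1 3 -0.003 -0.001 0" --pt "0 0.1 5 -0.003 -0.001 0" --pt "0 0.1 7 -0.003 -0.001 0" --pt "0 0.1 8.5 -0.003 -0.001 0" --pt "0 0.1 9.5 -0.003 -0.001 0" --pt "0 0.1 9.9 -0.003 -0.001 0" --pt "0 0.1 10 -0.003 -0.001 0"

```text
clock: 8.3
tool_pos: [0.5671, 0.0131, 0.2292]
eef_rot: [0.001, 0.639, 0.769, -0.0]
wrist_force: [0.0, -0.4, -6.4]
width: 0.0347
```

>>> step_arm --pt "0 0 0.2 0 0 0" --pt "0 0 0.4 0 0 0" --pt "0 0 0.6 0 0 0" --pt "0 0 0.7 0 0 0" --pt "0 0 0.8 0 0 0" --pt "0 0 0.9 0 0 0" --pt "0 0 0.9 0 0 0" --pt "0 0 0.9 0 0 0"

```text
clock: 9.3
tool_pos: [0.5671, 0.0131, 0.2202]
eef_rot: [0.001, 0.639, 0.769, -0.0]
wrist_force: [1.2, -0.0, -6.8]
width: 0.0341
```

Run:
```python
from h import *
s=telemetry.sense(); im=imaging.capture("scene"); t=imaging.capture("top")
print(s["clock"],s["tool_pos"],s["wrist_force"],s["wrist_torque"],tomove(s,[.5675,.0157,.2175],1.757))
z=lambda im,x,y,a,b,f:cv2.resize(im[y:y+b,x:x+a],None,fx=f,fy=f,interpolation=cv2.INTER_CUBIC)
cv2.imwrite("pics/s3.png",np.hstack([z(im,200,160,160,160,2.5),z(t,250,150,160,160,2.5)])[...,::-1])
```

```text
9.3 [0.56711758 0.01307583 0.22023277] [ 1.16751549 -0.01771986 -6.82967191] [ 0.05043681  0.07288389 -0.0041787 ] (array([0.25, 0.09, 0.27]), array([ 0.001,  0.002, -0.002]))
```

View pics/s3.png

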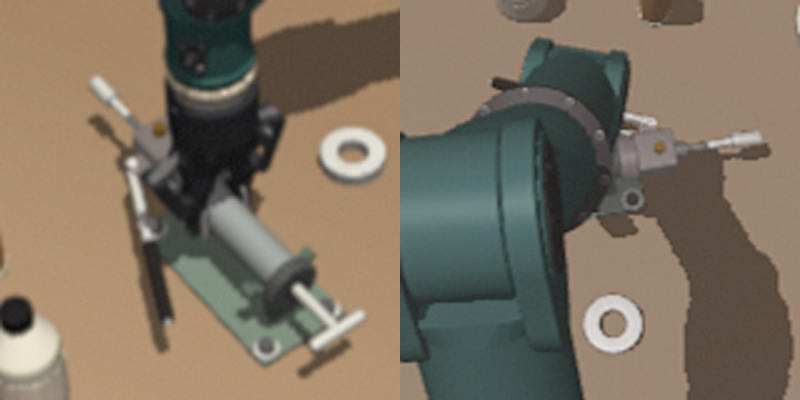

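The scene and top crops show the gun just above the saddles. The cap stands outside the near saddle and the collar and head outside the far one. I'll shift +2 mm along the tool's x and lower the last 3 mm.

>>> step_arm --pt "0.1 0.05 0 0 0 0" --pt "0.2 0.1 0 0 0 0" --pt "0.2 0.1 0.1 0 0 0" --pt "0.2 0.1 0.15 0 0 0" --pt "0.2 0.1 0.2 0 0 0" --pt "0.2 0.1 0.25 0 0 0" --pt "0.2 0.1 0.3 0 0 0" --pt "0.2 0.1 0.3 0 0 0"

```text
clock: 10.4
tool_pos: [0.5674, 0.0152, 0.219]
eef_rot: [0.0, 0.639, 0.769, 0.0]
wrist_force: [-5.6, 0.2, 13.6]
width: 0.0347
```

>>> step_arm --pt "0 -0.1 0 0 0 0" --pt "0 -0.15 0 0 0 0" --pt "0 -0.15 0 0 0 0" --pt "0 -0.15 0 0 0 0" --pt "0 -0.15 0 0 0 0" --pt "0 -0.15 0 0 0 0" --pt "0 -0.15 0 0 0 0" --pt "0 -0.15 0 0 0 0"

```text
clock: 11.4
tool_pos: [0.5659, 0.0149, 0.219]
eef_rot: [0.0, 0.639, 0.769, 0.0]
wrist_force: [-1.0, 0.1, -7.3]
width: 0.0344
```

>>> step_arm --pt "0 0 0.05 0 0 0" --pt "0 0 0.1 0 0 0" --pt "0 0 0.15 0 0 0" --pt "0 0 0.2 0 0 0" --pt "0 0 0.2 0 0 0" --pt "0 0 0.2 0 0 0" --pt "0 0 0.2 0 0 0" --pt "0 0 0.2 0 0 0"

```text
clock: 12.4
tool_pos: [0.5661, 0.0149, 0.218]
eef_rot: [0.001, 0.639, 0.769, 0.001]
wrist_force: [-1.9, -0.3, 5.2]
width: 0.0343
```

Seated at about the expected 0.2175 with both lateral forces small. Release and rise.

>>> step_arm --pt "0 0 0 0 0 0" --pt "0 0 0 0 0 0" --pt "0 0 0 0 0 0" --pt "0 0 0 0 0 0" --pt "0 0 0 0 0 0" --pt "0 0 0 0 0 0" --pt "0 0 0 0 0 0" --pt "0 0 0 0 0 0" --fingers -0.6

```text
clock: 13.4
tool_pos: [0.5661, 0.0149, 0.218]
eef_rot: [0.001, 0.639, 0.769, 0.001]
wrist_force: [0.4, -1.1, -1.2]
width: 0.0685
```

>>> step_arm --pt "0 0 -1 0 0 0" --pt "0 0 -3 0 0 0" --pt "0 0 -6 0 0 0" --pt "0 0 -9 0 0 0" --pt "0 0 -12 0 0 0" --pt "0 0 -14 0 0 0" --pt "0 0 -14 0 0 0" --pt "0 0 -14 0 0 0"

```text
clock: 14.4
tool_pos: [0.5654, 0.015, 0.3576]
eef_rot: [0.0, 0.639, 0.769, 0.0]
wrist_force: [0.2, -0.6, 0.1]
width: 0.0684
```

Run:
```python
from h import *
s=telemetry.sense(); im=imaging.capture("wrist"); sc=imaging.capture("scene"); c=cam("wrist",s)
print(s["clock"],s["tool_pos"],s["wrist_force"])
np.save("s4.npy",np.r_[s["tool_pos"],s["eef_rot"]])
cv2.imwrite("pics/w4raw.png",im[...,::-1]);b=im[...,::-1].copy()
yaw=1.757;k=np.array([np.cos(yaw),np.sin(yaw),0]); o=np.array([.5661,.0149,.062])+.0245*k
for x in (-70,0,70,84,139):
    p=proj(c,o+k*x/1e3)[0]; print(x,p.round(1)); cv2.circle(b,tuple(int(v) for v in p),3,(0,0,255),-1)
cv2.imwrite("pics/w4.png",np.hstack([cv2.resize(b,None,fx=.7,fy=.7),cv2.resize(sc[180:348,180:355,::-1],None,fx=2,fy=2)]))
```

```text
14.4 [0.56541613 0.01497753 0.35759318] [ 0.21938949 -0.57289603  0.11361359]
-70 [325.1 292.3]
0 [324.7 200.1]
70 [324.3  92.7]
84 [324.2  69.1]
139 [323.7 -32.1]
```

View pics/w4.png

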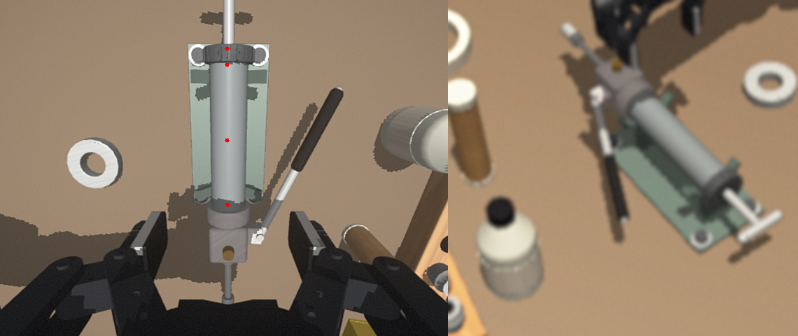

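The wrist view shows the gun lying straight in the cradle. The predicted axis points fall on the barrel, with the cap at (228,50) outside the far saddle and the head outside the near one. Next I go above the rod.

Run:
```python
from h import *
s=telemetry.sense(); print(tomove(s,[.5397,.1550,.26],1.757),tomove(s,[.5397,.1550,.2175],1.757))
```

```text
(array([14.24,  0.04,  9.7 ]), array([-0.   ,  0.   , -0.003])) (array([14.24,  0.04, 13.95]), array([-0.   ,  0.   , -0.003]))
```

>>> step_arm --pt "3.5 0 0 0 0 0" --pt "7.5 0 0 0 0 0" --pt "11.5 0 1 0 0 0" --pt "14.2 0 3 0 0 0" --pt "14.2 0 6 0 0 0" --pt "14.2 0 8 0 0 0" --pt "14.2 0 8 0 0 0" --pt "14.2 0 8 0 0 0"

```text
clock: 15.5
tool_pos: [0.5396, 0.1544, 0.277]
eef_rot: [-0.0, 0.639, 0.769, -0.0]
wrist_force: [0.2, -0.3, 0.8]
width: 0.0683
```

Run:
```python
from h import *
s=telemetry.sense(); im=imaging.capture("wrist"); sc=imaging.capture("scene"); c=cam("wrist",s)
print(s["clock"],s["tool_pos"],tomove(s,[.5397,.1550,.2175],1.757))
b=im[...,::-1].copy()
yaw=1.757;k=np.array([np.cos(yaw),np.sin(yaw),0]); o=np.array([.5616,.0390,.062])
for x in (84,139):
    p=proj(c,o+k*x/1e3)[0]; print(x,p.round(1)); cv2.circle(b,tuple(int(v) for v in p),3,(0,0,255),-1)
cv2.imwrite("pics/w5.png",np.hstack([cv2.resize(b,None,fx=.7,fy=.7),cv2.resize(sc[200:368,200:375,::-1],None,fx=2,fy=2)]))
```

```text
15.5 [0.5396339  0.15435053 0.27703997] (array([0.06, 0.02, 5.95]), array([-0.001,  0.   , -0.003]))
84 [324.8 333.7]
139 [324.3 236.1]
```

View pics/w5.png

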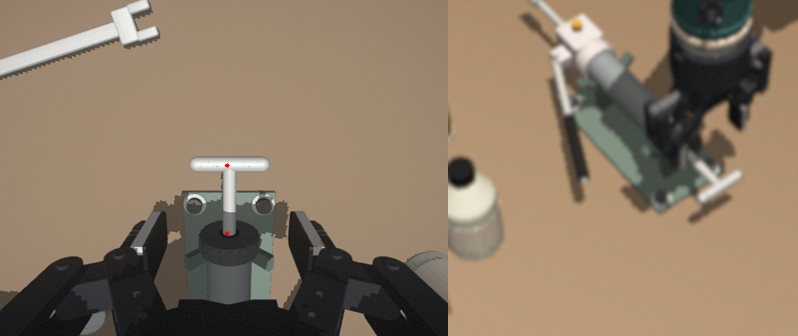

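The crossbar shows at (329,233), 4 px right of the prediction, so I correct about 1.5 mm in y and descend.

>>> step_arm --pt "0.1 0.15 1 0 0 0" --pt "0.1 0.15 2 0 0 0" --pt "0.1 0.15 3 0 0 0" --pt "0.1 0.15 4 0 0 0" --pt "0.1 0.15 5 0 0 0" --pt "0.1 0.15 5.9 0 0 0" --pt "0.1 0.15 5.9 0 0 0" --pt "0.1 0.15 5.9 0 0 0"

```text
clock: 16.6
tool_pos: [0.5413, 0.1557, 0.2188]
eef_rot: [0.0, 0.639, 0.769, 0.0]
wrist_force: [-0.3, -0.2, -0.5]
width: 0.068
```

>>> step_arm --pt "0 0 0 0 0 0" --pt "0 0 0 0 0 0" --pt "0 0 0 0 0 0" --pt "0 0 0 0 0 0" --pt "0 0 0 0 0 0" --pt "0 0 0 0 0 0" --pt "0 0 0 0 0 0" --pt "0 0 0 0 0 0" --fingers 1

```text
clock: 17.6
tool_pos: [0.5407, 0.1556, 0.2188]
eef_rot: [-0.0, 0.639, 0.769, -0.0]
wrist_force: [-4.2, -0.4, 6.6]
width: 0.0081
```

>>> step_arm --pt "0.8 0 0 0 0 0" --pt "2 0 0 0 0 0" --pt "3.2 0 0 0 0 0" --pt "4.4 0 0 0 0 0" --pt "5.6 0 0 0 0 0" --pt "6.8 0 0 0 0 0" --pt "8 0 0 0 0 0" --pt "8.5 0 0 0 0 0"

```text
clock: 18.6
tool_pos: [0.5267, 0.2327, 0.2186]
eef_rot: [0.003, 0.641, 0.767, -0.003]
wrist_force: [1.5, -14.5, 2.8]
width: 0.0079
```

Run:
```python
from h import *
s=telemetry.sense(); im=imaging.capture("wrist"); sc=imaging.capture("scene"); t=imaging.capture("top"); c=cam("scene")
print(s["clock"],s["tool_pos"],s["wrist_force"],s["width"])
b=sc[...,::-1]
cv2.imwrite("pics/sc6.png",b)
z=lambda im,x,y,a,b,f:cv2.resize(im[y:y+b,x:x+a],None,fx=f,fy=f,interpolation=cv2.INTER_CUBIC)
cv2.imwrite("pics/w6.png",np.hstack([z(im[...,::-1],200,200,240,280,1.5)[:400],z(b,230,170,110,105,4)[:400]]))
yaw=1.757;k=np.array([np.cos(yaw),np.sin(yaw),0]); o=np.array([.5616,.0390,.062])
for x in (84,139): print(x,proj(c,o+k*x/1e3)[0].round(1),proj(cam("wrist",s),o+k*x/1e3)[0].round(1))
```

```text
18.6 [0.52667959 0.23269206 0.21855067] [  1.49601655 -14.48066309   2.81426377] 0.007856339146739161
84 [319.6 276.3] [322.7 550.4]
139 [336.4 293.3] [321.2 455.9]
```

View pics/w6.png

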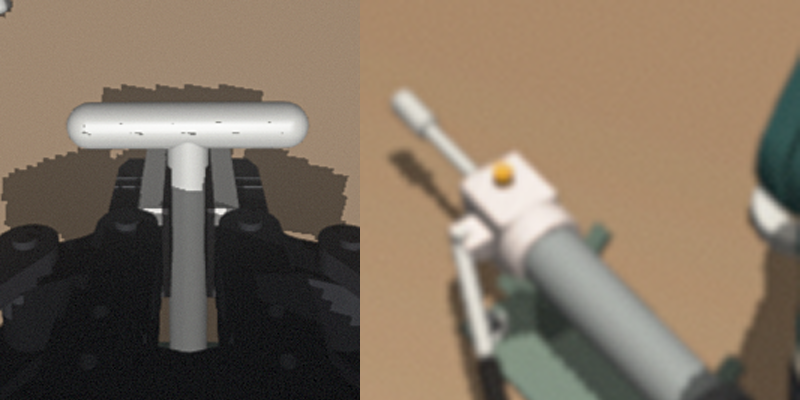

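Run:
```python
from h import *
s=telemetry.sense(); im=imaging.capture("wrist"); sc=imaging.capture("scene"); c=cam("scene")
print(s["clock"],s["tool_pos"],s["wrist_force"])
w=cam("wrist",s); yaw=1.757;k=np.array([np.cos(yaw),np.sin(yaw),0]); o=np.array([.5616,.0390,.062])
X=back(w,[[324.7,283.3]],.0635)[0]; print(X,(X-o)@k, "rod if gun unmoved",(X-o)@k-.139)
q=s["eef_rot"]; print(R.from_quat([*q[1:],q[0]]).inv().apply(X-s["tool_pos"]), tomove(s,[.5413-.09*.185,.1557+.09*.983,.2185],1.757))
z=lambda im,x,y,a,b,f:cv2.resize(im[y:y+b,x:x+a],None,fx=f,fy=f,interpolation=cv2.INTER_CUBIC)
a=cv2.imread("pics/scene0.png")
cv2.imwrite("pics/s7.png",z(sc[...,::-1],265,215,120,100,6))
```

```text
18.75 [0.52675918 0.23241097 0.21856893] [  0.56016696 -13.74677828   3.27662155]
[0.52363182 0.25269979 0.0635    ] 0.21703483071064378 rod if gun unmoved 0.07803483071064377
[0.02192161 0.00052297 0.15487723] (array([ 1.19,  0.  , -0.  ]), array([-0.   ,  0.009, -0.008]))
```

View pics/s7.png

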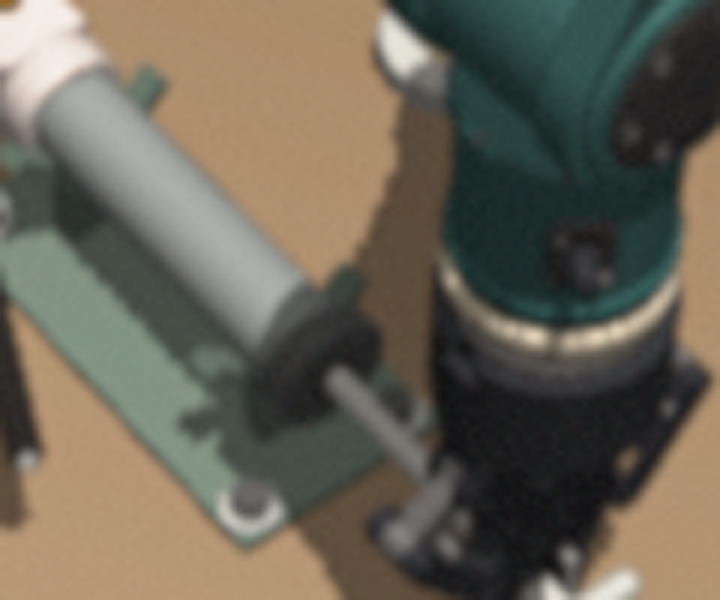

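The scene crop shows the rod drawn out, the gun still down in both saddles and the cap mouth at about (320,278). I pull on 13 mm, then measure how far the gun has slid against the earlier picture.

>>> step_arm --pt "0.3 0 0 0 0.005 -0.005" --pt "0.6 0 0 0 0.009 -0.008" --pt "0.9 0 0 0 0.009 -0.008" --pt "1.2 0 0 0 0.009 -0.008" --pt "1.3 0 0 0 0.009 -0.008" --pt "1.3 0 0 0 0.009 -0.008" --pt "1.3 0 0 0 0.009 -0.008" --pt "1.3 0 0 0 0.009 -0.008"

```text
clock: 19.85
tool_pos: [0.526, 0.2371, 0.2184]
eef_rot: [0.004, 0.641, 0.767, -0.003]
wrist_force: [1.6, -15.9, 5.0]
width: 0.0075
```

```bash
cat > slide.py <<'E'
from h import *
ref=cv2.resize(cv2.imread("pics/w5.png")[:336,448:],(175,168),interpolation=cv2.INTER_AREA) # scene[200:368,200:375]
def slide(sc):
    c=cam("scene"); yaw=1.757;k=np.array([np.cos(yaw),np.sin(yaw),0]); o=np.array([.5616,.0390,.062])
    J=(proj(c,o-.09*k)-proj(c,o-.1*k))[0]/10   # px per mm near head
    out=[]
    for x,y,w,h in ((28,2,26,30),(25,3,40,35)):     # head patches in ref
        T=ref[y:y+h,x:x+w]; f=6
        up=lambda a:cv2.resize(a,None,fx=f,fy=f,interpolation=cv2.INTER_CUBIC)
        S=sc[200+y-5 if y>=5 else 200+y-5:200+y+h+5,200+x-5:200+x+w+5]
        r=cv2.matchTemplate(up(S),up(T),cv2.TM_CCOEFF_NORMED); _,v,_,p=cv2.minMaxLoc(r)
        d=np.array(p)/f-5; out.append((round(v,3),d.round(2),(d@J/(J@J)).round(2)))
    return out
E
python3 - <<'E'
from slide import *
s=telemetry.sense(); im=imaging.capture("wrist"); sc=imaging.capture("scene")
print(s["clock"],s["tool_pos"],s["eef_rot"].round(4),s["wrist_force"],s["width"])
print(slide(cv2.imread("pics/sc6.png")),slide(sc[...,::-1]))
cv2.imwrite("pics/w8raw.png",im[...,::-1]); cv2.imwrite("pics/sc8.png",sc[...,::-1])
np.save("s8.npy",np.r_[s["tool_pos"],s["eef_rot"]])
z=lambda im,x,y,a,b,f:cv2.resize(im[y:y+b,x:x+a],None,fx=f,fy=f,interpolation=cv2.INTER_CUBIC)
cv2.imwrite("pics/v8.png",np.hstack([z(im,220,240,200,240,2)[:480],z(sc,300,245,48,60,8)])[...,::-1])
E
```

```text
19.85 [0.52601715 0.23711362 0.21840958] [ 0.0036  0.6412  0.7674 -0.0034] [  1.62731931 -15.86083158   5.0393145 ] 0.00751411931145862
[(0.991, array([1.33, 1.17]), np.float64(4.77)), (0.995, array([1.33, 1.17]), np.float64(4.77))] [(0.991, array([1.33, 1.17]), np.float64(4.77)), (0.995, array([1.33, 1.17]), np.float64(4.77))]
```

View pics/v8.png

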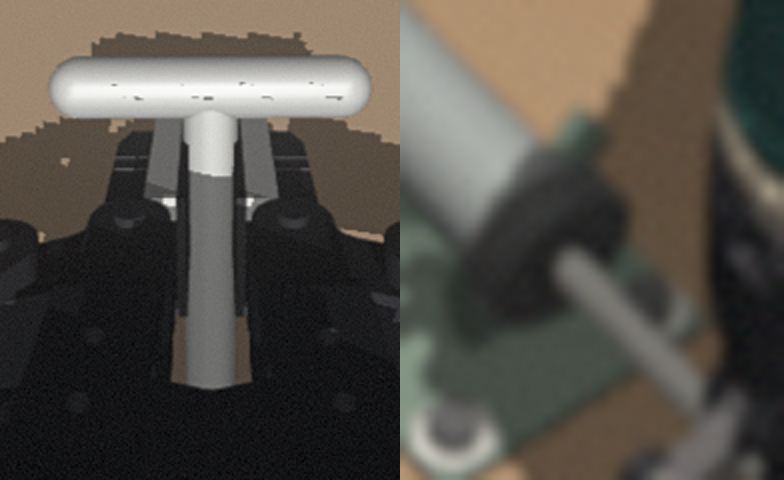

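>>> step_arm --pt "0.6 0 0 0 0.005 -0.003" --pt "1.0 0 0 0 0.01 -0.008" --pt "1.3 0 0 0 0.01 -0.008" --pt "1.6 0 0 0 0.01 -0.008" --pt "1.9 0 0 0 0.01 -0.008" --pt "2.2 0 0 0 0.01 -0.008" --pt "2.4 0 0 0 0.01 -0.008" --pt "2.4 0 0 0 0.01 -0.008"

```text
clock: 20.95
tool_pos: [0.5235, 0.252, 0.2182]
eef_rot: [0.004, 0.641, 0.768, -0.004]
wrist_force: [0.1, -17.6, 7.1]
width: 0.0078
```

```bash
cat > rod.py <<'E'
from slide import *
k=np.array([np.cos(1.757),np.sin(1.757),0]); o=np.array([.5616,.0390,.062])
def bar(im,s):
    """crossbar pixel centre: bright blob near (325,283)"""
    g=cv2.cvtColor(im,cv2.COLOR_RGB2GRAY)[255:320,235:415]
    m=(g>140).astype(np.uint8); col=np.r_[m[:,15:60].T,m[:,125:165].T]
    rows=np.concatenate([np.nonzero(c)[0] for c in col]); r=255+(rows.min()+rows.max())/2
    X=back(cam("wrist",s),[[325,r]],s["tool_pos"][2]-.155)[0]; return r,(X-o)@k-.139
if __name__=="__main__":
    a=np.load("s8.npy"); print("before",bar(cv2.imread("pics/w8raw.png")[...,::-1].copy(),dict(tool_pos=a[:3],eef_rot=a[3:])))
    s=telemetry.sense(); im=imaging.capture("wrist"); sc=imaging.capture("scene")
    print(s["clock"],s["tool_pos"],s["eef_rot"].round(4),s["wrist_force"],s["width"])
    print("bar",bar(im,s),"slide",slide(sc[...,::-1]))
    cv2.imwrite("pics/sc9.png",sc[...,::-1]); cv2.imwrite("pics/w9raw.png",im[...,::-1])
E
python3 rod.py
```

```text
before (np.float64(280.0), np.float64(0.08392884168999867))
20.95 [0.52345506 0.25201534 0.21823255] [ 0.0038  0.641   0.7676 -0.0041] [  0.07703283 -17.61319196   7.10309154] 0.007823414359239996
bar (np.float64(287.0), np.float64(0.09623666953619173)) slide [(0.991, array([1.33, 1.17]), np.float64(4.77)), (0.995, array([1.33, 1.17]), np.float64(4.77))]
```

>>> step_arm --pt "0.9 0 0 0 0.01 -0.008" --pt "0.95 0 -0.05 0 0.01 -0.008" --pt "1.0 0 -0.1 0 0.01 -0.008" --pt "1.05 0 -0.15 0 0.01 -0.008" --pt "1.05 0 -0.2 0 0.01 -0.008" --pt "1.05 0 -0.2 0 0.01 -0.008" --pt "1.05 0 -0.2 0 0.01 -0.008" --pt "1.05 0 -0.2 0 0.01 -0.008"

```text
clock: 22.05
tool_pos: [0.5233, 0.2531, 0.219]
eef_rot: [0.004, 0.641, 0.768, -0.005]
wrist_force: [3.3, -17.9, -2.2]
width: 0.0077
```

```bash
python3 rod.py
python3 - <<'E'
from rod import *
sc=np.mean([imaging.capture("scene").astype(float) for _ in range(8)],0).astype(np.uint8); im=cv2.imread("pics/w9raw.png")
top=np.mean([imaging.capture("top").astype(float) for _ in range(2)],0).astype(np.uint8)
cv2.imwrite("pics/sc10.png",sc[...,::-1])
z=lambda im,x,y,a,b,f:cv2.resize(im[y:y+b,x:x+a],None,fx=f,fy=f,interpolation=cv2.INTER_CUBIC)
cv2.imwrite("pics/v10.png",np.hstack([z(im,225,240,200,240,2),z(sc[...,::-1],312,265,32,40,12)]))
E
```

```text
before (np.float64(280.0), np.float64(0.08392720219839908))
22.05 [0.52333075 0.25311543 0.21902836] [ 0.0043  0.6408  0.7677 -0.0053] [  3.26992941 -17.93218123  -2.21457784] 0.007727450614672609
bar (np.float64(279.0), np.float64(0.10004662200524997)) slide [(0.991, array([1.33, 1.17]), np.float64(4.77)), (0.995, array([1.33, 1.17]), np.float64(4.77))]
```

View pics/v10.png

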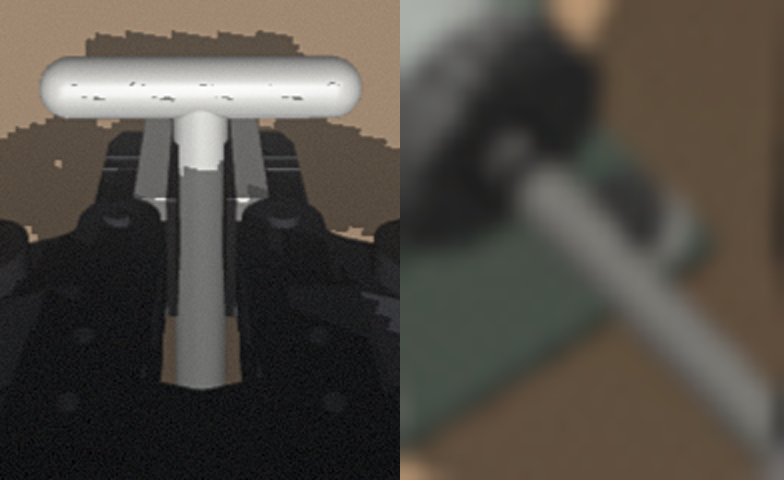

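Run:
```python
from rod import *
s=telemetry.sense(); print(s["clock"],s["tool_pos"],s["wrist_force"])
X=back(cam("wrist",s),[[325.5,283.5]],s["tool_pos"][2]-.155)[0]; print("rod-unslid",(X-o)@k-.139)
a=np.load("s8.npy"); X=back(cam("wrist",dict(tool_pos=a[:3],eef_rot=a[3:])),[[325.5,283.5]],a[2]-.155)[0]; print("s8",(X-o)@k-.139)
c=cam("scene"); n=np.array([-k[1],k[0],0])
for f in ("sc8","sc10"):
    g=cv2.imread(f"pics/{f}.png",0).astype(np.float32); print(f)
    # rectified strip: rows gun x, columns lateral mm; report brightness on axis and lateral spread
    xs=np.arange(78,112,2)
    for x in xs:
        P=proj(c,o+k*(x+4.8)/1e3+n*np.arange(-10,11,2)[:,None]/1e3).astype(np.float32)
        v=cv2.remap(g,P[:,0][None],P[:,1][None],cv2.INTER_CUBIC)[0]; print(x,v.round(0).astype(int).tolist())
```

```text
22.65 [0.52331803 0.25313235 0.21902086] [  3.02255144 -17.05199486  -2.3129702 ]
rod-unslid 0.09836468228743328
s8 0.08260160115197987
sc8
78 [33, 32, 33, 35, 44, 53, 54, 48, 37, 33, 35]
80 [34, 29, 33, 49, 66, 80, 82, 68, 46, 32, 32]
82 [32, 32, 46, 70, 93, 107, 102, 87, 55, 37, 34]
84 [31, 36, 58, 89, 111, 117, 114, 91, 60, 38, 30]
86 [31, 43, 72, 98, 114, 121, 115, 95, 64, 37, 30]
88 [34, 50, 74, 99, 115, 120, 116, 97, 66, 44, 41]
90 [36, 51, 75, 100, 113, 119, 116, 98, 71, 55, 57]
92 [40, 55, 77, 100, 114, 119, 115, 102, 77, 67, 68]
94 [52, 63, 79, 100, 113, 119, 115, 99, 81, 73, 72]
96 [62, 69, 85, 101, 113, 119, 115, 99, 82, 71, 68]
98 [72, 77, 85, 102, 113, 117, 114, 97, 77, 63, 61]
100 [76, 76, 84, 101, 113, 118, 112, 91, 71, 56, 55]
102 [75, 77, 88, 100, 113, 118, 110, 91, 67, 54, 54]
104 [74, 77, 85, 100, 113, 117, 112, 88, 66, 57, 54]
106 [75, 77, 87, 101, 113, 119, 111, 88, 64, 53, 52]
108 [75, 77, 84, 98, 113, 118, 111, 91, 63, 52, 54]
110 [75, 76, 84, 102, 113, 119, 111, 86, 64, 53, 63]
sc10
78 [34, 33, 32, 32, 38, 43, 46, 41, 34, 32, 33]
80 [33, 31, 34, 41, 51, 59, 62, 53, 39, 31, 33]
82 [31, 30, 38, 50, 61, 69, 69, 60, 40, 32, 34]
84 [30, 31, 42, 52, 60, 65, 64, 50, 35, 31, 33]
86 [30, 32, 39, 46, 54, 59, 57, 48, 37, 33, 35]
88 [31, 32, 37, 50, 63, 72, 72, 62, 47, 40, 42]
90 [33, 33, 48, 69, 87, 95, 94, 81, 63, 52, 57]
92 [38, 45, 64, 86, 104, 113, 108, 96, 75, 67, 69]
94 [53, 59, 75, 96, 113, 118, 115, 99, 82, 72, 71]
96 [64, 68, 83, 100, 113, 119, 115, 101, 84, 69, 66]
98 [72, 75, 85, 100, 113, 119, 115, 100, 77, 61, 58]
100 [74, 76, 85, 100, 112, 119, 114, 96, 73, 57, 53]
102 [74, 75, 85, 98, 112, 119, 113, 97, 72, 55, 52]
104 [74, 77, 83, 100, 113, 119, 116, 98, 71, 54, 52]
106 [74, 75, 84, 100, 111, 120, 115, 96, 70, 53, 51]
108 [74, 76, 84, 97, 113, 118, 113, 94, 65, 51, 52]
110 [74, 76, 83, 99, 112, 118, 111, 87, 64, 53, 62]
```

The brightness profile along the rod shows the dark groove band about 82–89 mm along the gun's axis. Its outer edge is about 9.6 mm beyond the cap face, with a sliver of land reappearing behind it. That puts the groove about 1.6–2.5 mm clear, a draw of about 0.092 m. The tool-pose estimate of 0.093 m and the pull force of 17–18 N agree. The pose is steady, so I hand in.

```bash
python3 -c "
from cell import arm,telemetry
s=telemetry.sense();print(s['tool_pos'],s['wrist_force'],s['width']);print(arm.job_done())"
```

```text
[0.52331803 0.25313235 0.21902086] [  3.02255144 -17.05199486  -2.3129702 ] 0.007496610050162289
the job is handed in; nothing more can be done
None
```

I seated the grease gun in the grey-green cradle and let go of it. I then took the rod by the crossbar end, drew it out, and handed the job in at 22.65 s while still holding it.

**Seating:** after release the gun lay straight in both saddles, with its head and end cap outside them. The barrel axis came out at about 62–63 mm from the tool height, against 62 mm expected. Under the pull the gun slid about 4.8 mm, which should put the collar against the saddle. Its head did not shift in the camera images after that.

**Rod draw:**

| Check | Estimated draw |
|---|---|
| Groove band in the scene camera | 0.092 m, about 1.6–2.5 mm clear of the cap |
| Tool pose minus gun slide | 0.093–0.094 m |
| Spring force of 17–18 N | 0.093–0.099 m |

All three are past the required 0.090 m. The final pose was steady and the largest wrist force I read was about 18 N.

**Checks that disagreed:**
- An automatic crossbar detection gave scattered values because its brightness threshold was unreliable, so I used a pixel read by eye.
- Halfway through the pull the tool was pressing down on the rod with about 7 N. I relieved that to about 2 N upward, and the gun stayed down.

I did not touch any bystander. I saw none moved in the pictures, but I did not measure their positions again at the end.

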